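# Dress the pivot pin and present it

## Task

Dress the swingarm's pivot pin while it stands in its blue block: slip the wide aluminium spacer over the pin and down until it sits fully home on the red collar, then the narrower brass bush fully home on top of the spacer. Then draw the pin out of the block and hold it up, with its foot higher than the top of the block and its nose end still upward but leaned over to about 45 degrees from upright, both rings still home on it; finish while holding it still like that, and leave the other things on the bench undisturbed.

Things in the scene. Friction and masses are not known exactly. Their poses are not given: they have to be found in the camera images.
- stand: fixed blue steel block, 86 x 86 x 50 mm high, with one round hole of 18 mm diameter, 44 mm deep, straight down from the middle of its top. Origin: centre of its underside, on the bench; z up, x and y along its sides
- stand_mouth (a point): the middle of the hole's mouth on the block's top face, 50 mm above the bench
- pin: loose round steel pivot pin, about 220 g (may vary by a third), upright in the block's hole with 1 mm of play all round. A red collar, 36 mm diameter, 10 mm thick, rests on the block; below it a 16 mm diameter shank goes 40 mm down the hole; above it a 16 mm diameter post stands 60 mm tall. Origin: on the axis at the collar's underside; z along the axis to the nose
- pin_nose (a point): the pin's upper end, on its axis, 70 mm above the pin's origin; the last 7 mm of the post taper from 16 to 9 mm diameter. With both rings home the top 30 mm of the post stays bare for gripping (23 mm straight, then the taper)
- pin_foot (a point): the pin's lower end, on its axis, 40 mm below the pin's origin
- pin_spacer_seat (a point): point on the pin's axis, 17 mm above its origin, where the spacer's centre is when the spacer is fully home
- pin_bush_seat (a point): point on the pin's axis, 32 mm above its origin, where the bush's centre is when both rings are fully home
- spacer: loose aluminium ring, the wider one: outer diameter 48 mm, bore 20 mm, 14 mm thick, about 60 g, the same both ways up, lying flat on the bench. Origin: centre of its underside; z along its axis
- spacer_center (a point): the spacer's centre, on its axis, 7 mm from either face
- bush: loose brass ring, the narrower one: outer diameter 34 mm, bore 20 mm, 16 mm thick, about 45 g, the same both ways up, lying flat on the bench. Origin: centre of its underside; z along its axis
- bush_center (a point): the bush's centre, on its axis, 8 mm from either face
- tape: bystander: yellow tape measure case, 62 x 62 x 34 mm high, lying on the bench. Origin: centre of its underside
- vblock: bystander: small grey steel channel block, 50 x 70 x 38 mm high, on the bench. Origin: centre of its underside
- cup: bystander: open aluminium cup with a red band and red inner floor, 60 mm diameter, 55 mm high, on the bench. Origin: centre of its underside

How it is judged:
By the outcome, as a careful person would: the job done as asked, in the order asked, and still so for the second after the job is handed in, while the arm keeps its last pose, push and grip.
It also fails if it takes over 72 s, if anything falls off the work surface, if the arm or the gripper's body presses on something with over 40 N, if the wrist force passes 120 N, or if a joint passes its speed limit or range.

## Robot

A 6-joint arm with a two-finger parallel gripper is mounted at the origin on the work surface. World frame = base frame: x ahead of the robot, y to its left, z up, the work surface at z = 0. Lengths are in m, angles in rad, forces in N, time in s.
With the tool pointing down it reaches from about 0.25 to 0.725 m from the base axis. Payload 4 kg.
Tool frame: the origin (TCP) lies between the finger pads; the fingertips stand 17 mm ahead of it and the grasp point (between the pads) lies 2 mm behind it; z points along the fingers, y is the direction in which the jaws open and shut (so a half turn about z gives the same grasp; the last joint's range is limited). The gripper opens to 85 mm and grips with 20 to 120 N. Pads are 22 mm wide; open, the fingers measure 114 mm over their backs; the gripper's body (76 mm by 85 mm) begins 54 mm behind the grasp point. The pads swing forward as they close: fully open they stand 13 mm farther back than shut.
Start: joints at [1.281, 0.241, 0.005, 1.335, 0, 1.571], TCP at [0.143, 0.479, 0.248] pointing down, gripper open.
Joint ranges: [-2.72, 2.72], [-1.05, 1.87], [-1.09, 1.28], [-1.99, 2.15], [-1.42, 1.44], [-3.14, 3.14]. Speed limits (rad/s): [2.79, 2.79, 3.14, 3.14, 3.14, 3.14].

## Interface

Orientations are given as a unit quaternion [x, y, z, w].
In Python, from workcell import readout, viewer, order gives the robot as it stands. The module is installed in compiled form; this text tells all that it offers.
- The arm moves only by the shell command python3 -m crank 'ROWS'. ROWS is text: rows parted by semicolons, each of 7 numbers parted by spaces: the shift along the tool's x, y, z in m, then the turn, a rotation vector about the tool's x, y, z in rad, then the gripper's target within -1 to 1 (shut at 1, half-way at 0, fully open at -1). A call has 1 to 20 rows; each row shifts and turns the pose as measured when the row begins, along the tool's axes as they then stand; what a row does not reach is not made up. A row lasts 1/12 s, in which the tool goes at most 41.7 mm and 7.16 degrees, less where a joint would pass 70% of its speed; a pose out of reach is approached as far as the arm can. A call with a gripper value outside its range is refused whole. The fingers move at their own pace and stop on an object; the grip force is fixed at half the most. Time passes only in rows, so rows that do not move let the fingers close. It gives the time, the measured TCP pose, the force and the opening at its end, in the units of the state.
- readout.get_obs(): the state, without advancing time (a new reading comes with each control period).
- viewer.camera(name): name is "scene" or "top" or "wrist"; returns the picture (480x640x3 uint8, red, green, blue); there is no depth.
- viewer.calibration(name): a dict with "fx", "fy", "cx", "cy" (pixels), "D" ([k1, k2, p1, p2, k3] as OpenCV has them; the pictures are not rectified), "eye" and "rotation" of the camera in the world. Camera axes: x right, y down, z forward; pixel columns grow to the right and rows downward; lengths in m; the calibration is good to about 2 mm. A picture is of the moment at which its call begins: read the wrist's pose just before it. calibration takes no time and is no camera call; for the wrist camera it gives the pose at the moment of the call.
- order.job_done(): hands the job in, once; it reports no verdict.
The state is a dict: "clock": time; "joint_pos": joint angles; "joint_vel": joint speeds; "tau": joint torques, N m; "eef_pos": TCP position; "tool_rot": TCP orientation; "ft_force": force on the tool from outside, world axes, zero at the start; "ft_torque": the same for the moment, N m; "grip_width": finger opening in m.
Only numpy, scipy, OpenCV 4.12 (cv2) and the standard library are available. Lean on these libraries where they do the work, as an engineer would, in place of code of your own. Each camera call takes 0.05 s, during which the arm holds its last target. There are 200 camera calls.

## Working session

There is one attempt and no reset: what is moved stays moved. The work goes in short steps, Python scripts to look and compute and a shell command to move; the robot and the scene stay as the last step left them, time stands still between calls to the robot, and variables do not carry over. Pictures are saved under pics/ and viewed, about 8 in all and at most 12, crops included, and the job is handed in when it is done.

```bash
mkdir -p pics; python3 - <<'E'
from workcell import readout, viewer
import cv2, numpy as np
o=readout.get_obs(); print({k:np.round(v,3).tolist() for k,v in o.items()})
for n in("top","scene"):
    c=viewer.calibration(n); print(n,{k:np.round(v,3).tolist() for k,v in c.items()})
    cv2.imwrite(f"pics/{n}0.png",viewer.camera(n)[:,:,::-1])
E
```

```text
{'clock': 0.0, 'joint_pos': [1.281, 0.241, 0.004, 1.335, -0.0, 1.571], 'joint_vel': [0.001, -0.002, -0.001, -0.001, 0.0, 0.0], 'tau': [-0.0, -37.232, 25.241, 0.017, 0.0, 0.0], 'eef_pos': [0.143, 0.479, 0.247], 'tool_rot': [0.144, 0.99, -0.001, -0.0], 'ft_force': [-0.885, -0.554, -0.563], 'ft_torque': [-0.008, 0.055, -0.01], 'grip_width': 0.086}
top {'fx': 564.589, 'fy': 564.589, 'cx': 317.725, 'cy': 236.813, 'D': [-0.043, 0.0, 0.0, 0.0, 0.0], 'eye': [0.439, -0.101, 1.534], 'rotation': [-0.704, 0.708, -0.038, 0.038]}
scene {'fx': 449.089, 'fy': 449.089, 'cx': 320.969, 'cy': 238.699, 'D': [-0.029, 0.0, 0.0, 0.0, 0.0], 'eye': [0.83, 0.35, 0.862], 'rotation': [0.266, 0.922, -0.274, -0.072]}
```

View pics/top0.png

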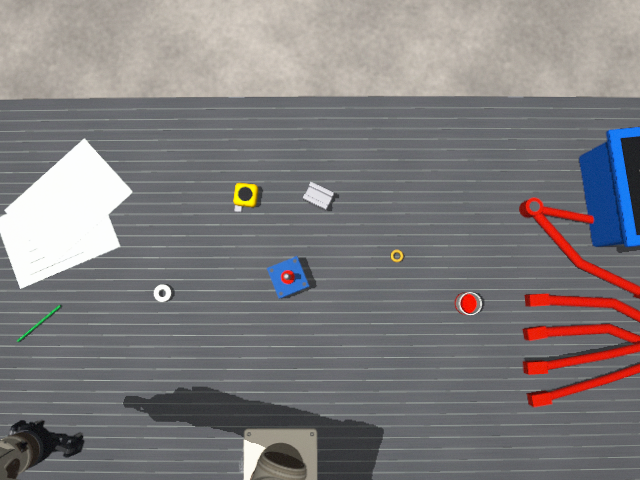

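View pics/scene0.png

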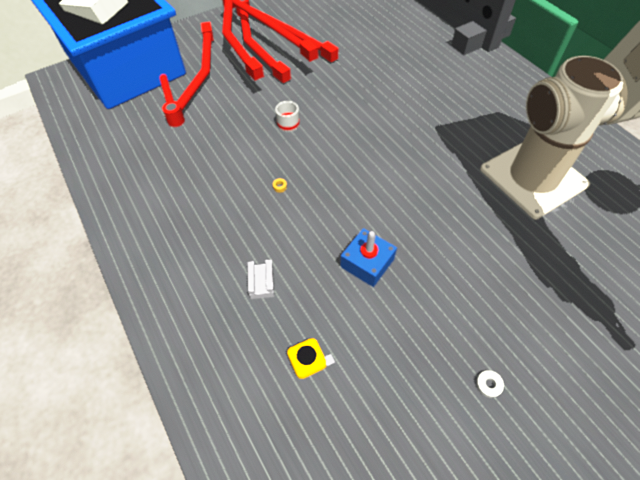

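The top view shows the spacer at (163,293), the stand and pin at (289,277), the bush at (397,256), the tape at (246,195), the vblock at (319,196) and the cup at (469,303). The scene view agrees: spacer (490,384), bush (280,184), pin (370,250).

```bash
cat > h.py <<'E'
import numpy as np, cv2
from scipy.spatial.transform import Rotation as R
from workcell import readout, viewer
def cam(n):
    c=viewer.calibration(n); r=np.array(c["rotation"])
    M=R.from_quat(r).as_matrix() if r.size==4 else r
    K=np.array([[c["fx"],0,c["cx"]],[0,c["fy"],c["cy"]],[0,0,1]])
    return K,np.array(c["D"]),np.array(c["eye"]),M
def ray(c,px):
    u=cv2.undistortPoints(np.array([[px]],float),c[0],c[1])[0,0]
    return c[2],c[3]@np.array([*u,1.])
def onz(c,px,z):
    e,d=ray(c,px); return e+d*(z-e[2])/d[2]
def proj(c,P):
    p=c[3].T@(np.array(P,float)-c[2]); return cv2.projectPoints(p[None],np.zeros(3),np.zeros(3),c[0],c[1])[0].ravel()
def cross(c1,p1,c2,p2):
    e1,d1=ray(c1,p1);e2,d2=ray(c2,p2)
    s,*_=np.linalg.lstsq(np.c_[d1,-d2],e2-e1,rcond=None)
    a,b=e1+s[0]*d1,e2+s[1]*d2; return (a+b)/2,np.linalg.norm(a-b)
def blobs(mask,box,amin=15):
    x0,y0,x1,y1=box; m=np.zeros_like(mask,np.uint8); m[y0:y1,x0:x1]=mask[y0:y1,x0:x1]
    cs,_=cv2.findContours(m,cv2.RETR_EXTERNAL,cv2.CHAIN_APPROX_NONE)
    return sorted([k for k in cs if cv2.contourArea(k)>amin],key=cv2.contourArea,reverse=True)
def cen(k):
    M=cv2.moments(k); return np.array([M["m10"],M["m01"]])/M["m00"]
def hsv(im): return cv2.cvtColor(im,cv2.COLOR_RGB2HSV).astype(int)
E
python3 - <<'E'
from h import *
np.set_printoptions(precision=4,suppress=True)
T,S=cam("top"),cam("scene")
it,is_=[cv2.imread(f"pics/{n}0.png")[:,:,::-1].copy() for n in("top","scene")]
def masks(im):
    H=hsv(im);h,s,v=H[...,0],H[...,1],H[...,2]
    return dict(white=(v>150)&(s<40),yel=(h>15)&(h<35)&(s>110),blue=(h>100)&(h<130)&(s>120),red=((h<8)|(h>172))&(s>140)&(v>80))
mt,ms=masks(it),masks(is_)
P={}
for n,k,bt,bs,z in[("spacer","white",(145,275,182,312),(470,365,510,405),.007),("bush","yel",(385,243,410,270),(268,172,294,197),.008),
  ("stand","blue",(262,250,318,304),(330,220,405,290),.05),("collar","red",(262,250,318,304),(350,235,385,265),.06)]:
    a=blobs(mt[k],bt);b=blobs(ms[k],bs)
    pa,pb=cen(cv2.convexHull(a[0])),cen(cv2.convexHull(b[0]))
    print(n,cv2.contourArea(a[0]),cv2.contourArea(b[0]),pa,pb,"top",onz(T,pa,z),"scene",onz(S,pb,z),*cross(T,pa,S,pb))
    if n=="stand": print(cv2.minAreaRect(a[0]))
E
```

```text
spacer 222.0 588.0 [159.7752 292.3593] [492.4602 385.0154] top [0.4551 0.3255 0.007 ] scene [0.4489 0.3247 0.007 ] [0.4542 0.3239 0.017 ] 0.0027349362584674778
bush 111.0 146.5 [396.4681 255.5362] [279.2939 184.9013] top [ 0.5518 -0.3151  0.008 ] scene [ 0.551  -0.3135  0.008 ] [ 0.5513 -0.3148  0.007 ] 0.0014890106427383348
stand 1053.5 1544.0 [287.75   277.0615] [367.6389 256.6547] top [ 0.4935 -0.0227  0.05  ] scene [ 0.5028 -0.0107  0.05  ] [ 0.494  -0.0212  0.0272] 0.000942533819019319
((287.7329406738281, 277.07177734375), (33.54511642456055, 33.407920837402344), 67.83365631103516)
collar 121.0 108.0 [287.248  276.7805] [368.9486 249.9275] top [ 0.4939 -0.0219  0.06  ] scene [ 0.4951 -0.0182  0.06  ] [ 0.4935 -0.0211  0.0547] 0.0015263375936382002
```

```bash
python3 -m crank '-.035 -.0065 .005 0 0 0 -1; -.035 -.0065 .005 0 0 0 -1; -.035 -.0065 .005 0 0 0 -1; -.035 -.0065 .005 0 0 0 -1; -.035 -.0065 .005 0 0 0 -1; -.035 -.0065 .005 0 0 0 -1; -.035 -.0065 .005 0 0 0 -1; -.035 -.0065 .005 0 0 0 -1; -.035 -.0065 .005 0 0 0 -1; -.027 -.0065 0 0 0 0 -1; 0 0 0 0 0 .12 -1; 0 0 0 0 0 .12 -1; 0 0 0 0 0 .12 -1; 0 0 0 0 0 .12 -1; 0 0 0 0 0 .12 -1; 0 0 0 0 0 .06 -1; 0 0 0 0 0 0 -1'
python3 - <<'E'
from h import *
np.set_printoptions(precision=4,suppress=True)
o=readout.get_obs(); print(o["eef_pos"],o["tool_rot"],o["joint_pos"],o["ft_force"])
W=cam("wrist"); Rt=R.from_quat(o["tool_rot"]).as_matrix()
print("cam in tool",Rt.T@(W[2]-o["eef_pos"]), Rt.T@W[3], W[0], W[1])
cv2.imwrite("pics/w1.png",viewer.camera("wrist")[:,:,::-1]); print(proj(W,[.452,.322,.014]))
E
```

```text
clock: 1.52
eef_pos: [0.4637, 0.3081, 0.1885]
tool_rot: [0.465, 0.885, -0.009, -0.004]
ft_force: [-0.2, -0.2, -0.7]
grip_width: 0.0853
[0.4637 0.3081 0.1885] [ 0.4649  0.8853 -0.0091 -0.0041] [ 0.5871  0.3986  0.0693  1.2614 -0.0015  1.5543] [-0.2253 -0.2123 -0.7115]
cam in tool [ 0.0707  0.0001 -0.1256] [[-0.0004 -0.9605 -0.2782]
 [ 1.     -0.0005  0.0001]
 [-0.0003 -0.2782  0.9605]] [[348.714    0.     322.7566]
 [  0.     348.714  241.385 ]
 [  0.       0.       1.    ]] [0.0215 0.     0.     0.     0.    ]
[324.5439 203.2215]
```

View pics/w1.png

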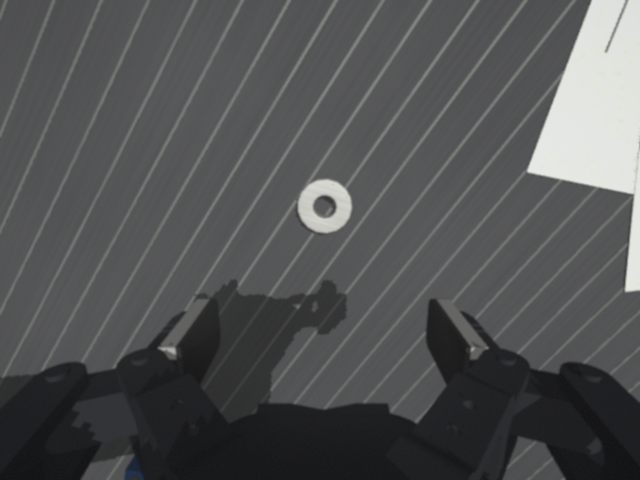

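The wrist view shows the spacer at (325,206), clear of everything else. I'll locate it on its mid-plane and work out the shift.

```bash
cat >> h.py <<'E'
np.set_printoptions(precision=4,suppress=True)
def goal(p,yaw):
    "tool-frame shift and turn to TCP p, pointing down, tool y at world angle yaw"
    o=readout.get_obs(); q=R.from_quat(o["tool_rot"])
    y=np.array([np.cos(yaw),np.sin(yaw),0]); z=np.array([0,0,-1.]); g=R.from_matrix(np.c_[np.cross(y,z),y,z])
    print("shift",q.inv().apply(np.array(p)-o["eef_pos"]),"turn",(q.inv()*g).as_rotvec(),"| at",o["eef_pos"],"t",o["clock"])
E
cat > ring.py <<'E'
from h import *
import sys
def find(kind,guess,z,r=60):
    W=cam("wrist"); im=viewer.camera("wrist"); u=proj(W,guess).astype(int)
    H=hsv(im); m=(H[...,2]>140)&(H[...,1]<45) if kind=="spacer" else (H[...,0]>12)&(H[...,0]<38)&(H[...,1]>90)
    m=cv2.morphologyEx(m.astype(np.uint8),cv2.MORPH_OPEN,np.ones((4,4)))
    k=blobs(m,(max(u[0]-r,0),max(u[1]-r,0),u[0]+r,u[1]+r))[0]; hl=cv2.convexHull(k)
    pts=np.array([onz(W,p[0],z)[:2] for p in hl.astype(float)],np.float32)
    print(kind,"px",cen(hl),"pos",onz(W,cen(hl),z),"circle diam",2*np.sqrt(cv2.contourArea(pts)/np.pi))
    return onz(W,cen(hl),z)
E
python3 - <<'E'
from ring import *
p=find("spacer",[.452,.322,.01],.011)
goal([p[0],p[1],.10],np.arctan2(p[1],p[0]))
E
```

```text
spacer px [325.6308 206.5114] pos [0.4545 0.3196 0.011 ] circle diam 0.04722636179429125
shift [0.0147 0.0008 0.0886] turn [-0.0198  0.001  -0.006 ] | at [0.4637 0.3082 0.1886] t 1.6167
```

```bash
python3 -m crank '.005 0 .03 -.02 0 -.006 -1; .005 0 .03 0 0 0 -1; .005 .001 .03 0 0 0 -1; 0 0 .018 0 0 0 -1; 0 0 0 0 0 0 -1'
python3 - <<'E'
from ring import *
p=find("spacer",[.4545,.3196,.01],.011,110)
goal([p[0],p[1],.022],np.arctan2(p[1],p[0]))
E
```

```text
clock: 2.03
eef_pos: [0.4575, 0.3228, 0.0796]
tool_rot: [0.457, 0.889, 0.004, 0.003]
ft_force: [-1.1, -0.3, 0.3]
grip_width: 0.0852
spacer px [326.0319 236.7849] pos [0.4497 0.3383 0.011 ] circle diam 0.07806108771054461
shift [0.0172 0.0016 0.059 ] turn [ 0.0102  0.0012 -0.0237] | at [0.4579 0.3231 0.081 ] t 2.0833
```

```bash
python3 - <<'E'
from ring import *
for r in (60,75,90):
    p=find("spacer",[.4545,.3196,.01],.011,r)
im=viewer.camera("wrist"); cv2.imwrite("pics/w2.png",im[:,:,::-1]); print(proj(cam("wrist"),[.4545,.3196,.01]))
E
```

```text
spacer px [313.6043 255.9018] pos [0.4512 0.3246 0.011 ] circle diam 0.06309125871552052
spacer px [310.7917 251.5859] pos [0.4502 0.3262 0.011 ] circle diam 0.07044132802790064
spacer px [312.5299 244.1287] pos [0.4499 0.331  0.011 ] circle diam 0.07467413809428484
[305.8068 261.6951]
```

View pics/w2.png

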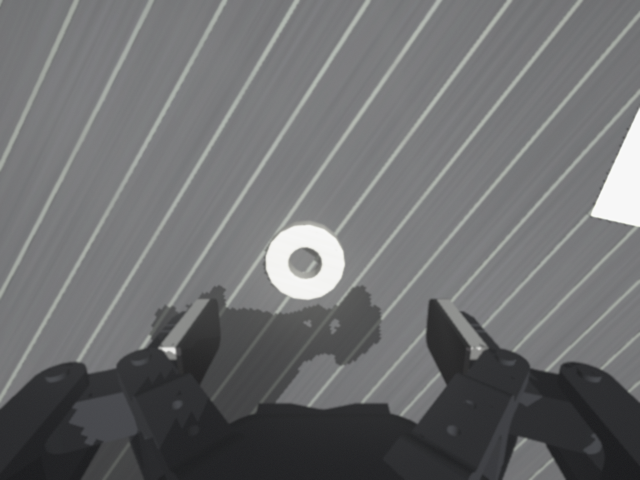

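Exposure changed, so the stripes merged into the mask. The ring itself sits at (306,261), which matches the projection of my first fix (305.8,261.7), so I'll use that fix.

```bash
sed -i 's/>140)/>215)/' ring.py; python3 - <<'E'
from ring import *
p=find("spacer",[.4545,.3196,.01],.011,75)
goal([p[0],p[1],.018],np.arctan2(p[1],p[0]))
E
```

```text
spacer px [305.1505 262.3161] pos [0.4542 0.3194 0.011 ] circle diam 0.047198744883852485
shift [-0.0004 -0.0104  0.0673] turn [0.0202 0.0012 0.0068] | at [0.4614 0.325  0.0855] t 2.3333
```

```bash
for i in 1 2; do python3 -m crank '0 0 0 0 0 0 -1; 0 0 0 0 0 0 -1'; done
```

```text
clock: 2.5
eef_pos: [0.4629, 0.3258, 0.0881]
tool_rot: [0.458, 0.889, 0.011, 0.006]
ft_force: [0.2, 0.1, 0.2]
grip_width: 0.0853
clock: 2.67
eef_pos: [0.4639, 0.3263, 0.0899]
tool_rot: [0.458, 0.889, 0.012, 0.007]
ft_force: [0.3, 0.6, -0.3]
grip_width: 0.0852
```

```bash
python3 -m crank '0 -.004 .015 .012 0 0 -1; 0 -.004 .015 .012 0 0 -1; 0 -.003 .01 .005 0 0 -1; 0 0 .005 0 0 0 -1'; python3 - <<'E'
from ring import *
goal([.4542,.3194,.018],np.arctan2(.3194,.4542))
E
python3 -m crank '0 0 0 0 0 0 -1;0 0 0 0 0 0 -1' ; python3 - <<'E'
from ring import *
goal([.4542,.3194,.018],np.arctan2(.3194,.4542))
E
```

```text
clock: 3.0
eef_pos: [0.4558, 0.3204, 0.0424]
tool_rot: [0.458, 0.889, -0.0, 0.001]
ft_force: [-0.8, -0.0, 0.0]
grip_width: 0.0853
shift [ 0.0002 -0.0019  0.0244] turn [0.0002 0.0014 0.0065] | at [0.4558 0.3204 0.0424] t 3.0
clock: 3.17
eef_pos: [0.4534, 0.3187, 0.0384]
tool_rot: [0.458, 0.889, -0.004, -0.001]
ft_force: [0.1, -0.3, -0.1]
grip_width: 0.0849
shift [0.0002 0.0012 0.0204] turn [-0.0072  0.0014  0.0066] | at [0.4534 0.3187 0.0384] t 3.1667
```

```bash
python3 -m crank '0 .001 .007 -.006 0 .006 -1; 0 0 .006 0 0 0 -1; 0 0 .003 0 0 0 -1; 0 0 0 0 0 0 -1; 0 0 0 0 0 0 -1'; python3 - <<'E'
from ring import *
goal([.4542,.3194,.018],np.arctan2(.3194,.4542))
E
```

```text
clock: 3.58
eef_pos: [0.4545, 0.3194, 0.0206]
tool_rot: [0.461, 0.887, -0.001, 0.001]
ft_force: [0.0, -0.1, -0.4]
grip_width: 0.0852
shift [ 0.0001 -0.0002  0.0026] turn [-0.0004  0.0014 -0.0001] | at [0.4545 0.3194 0.0206] t 3.5833
```

Centred well. I'll go down the last 2.5 mm and close.

```bash
python3 -m crank '0 0 .0025 0 0 0 -1; 0 0 0 0 0 0 0; 0 0 0 0 0 0 1; 0 0 0 0 0 0 1; 0 0 0 0 0 0 1; 0 0 0 0 0 0 1; 0 0 0 0 0 0 1; 0 0 0 0 0 0 1; 0 0 0 0 0 0 1; 0 0 0 0 0 0 1'
```

```text
clock: 4.42
eef_pos: [0.4558, 0.3203, 0.0199]
tool_rot: [0.461, 0.887, 0.001, 0.001]
ft_force: [-0.5, -0.3, -1.5]
grip_width: 0.0448
```

```bash
python3 -m crank '0 0 0 0 0 0 1; 0 0 0 0 0 0 1; 0 0 0 0 0 0 1'; python3 - <<'E'
from h import *
im=viewer.camera("wrist"); cv2.imwrite("pics/w3.png",im[:,:,::-1]); goal([.4542,.3194,.018],np.arctan2(.3194,.4542))
E
```

```text
clock: 4.67
eef_pos: [0.4555, 0.3201, 0.0195]
tool_rot: [0.461, 0.887, 0.001, 0.001]
ft_force: [0.0, 0.6, -0.4]
grip_width: 0.0446
shift [ 0.0001 -0.0014  0.0015] turn [ 0.0025  0.0014 -0.0001] | at [0.4555 0.3201 0.0195] t 4.7167
```

View pics/w3.png

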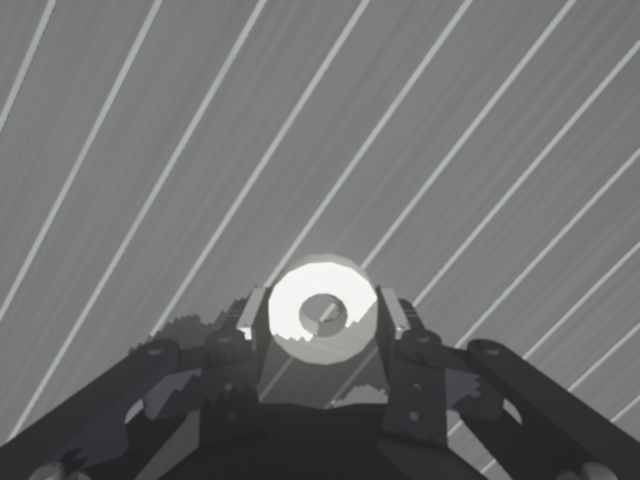

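The spacer is held square between the pads, with its bore at about (323,315). Next I lift it and measure it in the hand.

```bash
python3 -m crank '0 0 -.01 0 0 0 1; 0 0 -.03 0 0 0 1; 0 0 -.035 0 0 0 1;0 0 -.035 0 0 0 1; 0 0 -.035 0 0 0 1; 0 0 -.01 0 0 0 1; 0 0 0 0 0 0 1; 0 0 0 0 0 0 1;0 0 0 0 0 0 1'; python3 - <<'E'
from h import *
goal([.494,-.12,.20],-.22)
o=readout.get_obs();W=cam("wrist"); im=viewer.camera("wrist"); cv2.imwrite("pics/w4.png",im[215:415,190:460,::-1].repeat(2,0).repeat(2,1))
print(o["grip_width"],[np.round(proj(W,o["eef_pos"]+R.from_quat(o["tool_rot"]).apply([0,0,z])),1) for z in(0,.01,.02)])
E
```

```text
clock: 5.47
eef_pos: [0.4534, 0.3189, 0.1845]
tool_rot: [0.461, 0.887, -0.0, 0.001]
ft_force: [-1.1, -0.2, -0.6]
grip_width: 0.045
shift [-0.3824 -0.2192 -0.015 ] turn [0.0007 0.0012 0.8328] | at [0.4534 0.3189 0.1845] t 5.4667
0.04498246940583396 [array([322.3, 323.5]), array([322.4, 311.7]), array([322.4, 301.4])]
```

View pics/w4.png

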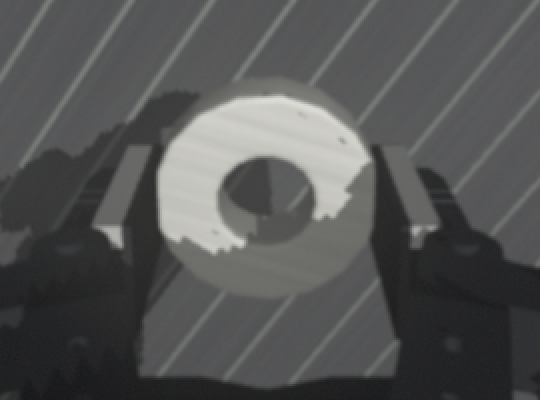

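The spacer hangs level. Its bore is centred at about (323,315), which is roughly 1 mm toward tool +x of the TCP line. Now I pass over the pin so the wrist camera can look down on it.

```bash
python3 -m crank '-.015 -.009 -.003 0 0 0 1; -.03 -.017 -.003 0 0 0 1; -.034 -.0195 -.003 0 0 0 1; -.034 -.0195 -.003 0 0 0 1; -.034 -.0195 -.003 0 0 0 1; -.034 -.0195 0 0 0 0 1; -.034 -.0195 0 0 0 0 1; -.034 -.0195 0 0 0 0 1; -.034 -.0195 0 0 0 0 1; -.034 -.0195 0 0 0 0 1; -.03 -.017 0 0 0 0 1; -.02 -.012 0 0 0 .06 1; -.01 -.006 0 0 0 .12 1; 0 0 0 0 0 .12 1; 0 0 0 0 0 .12 1; 0 0 0 0 0 .12 1; 0 0 0 0 0 .06 1; 0 0 0 0 0 0 1; 0 0 0 0 0 0 1; 0 0 0 0 0 0 1'; python3 - <<'E'
from h import *
goal([.494,-.02,.17],-.04)
W=cam("wrist"); im=viewer.camera("wrist"); cv2.imwrite("pics/w5.png",im[:,:,::-1])
print(proj(W,[.494,-.02,.12]),proj(W,[.494,-.02,.06]))
E
```

```text
clock: 7.18
eef_pos: [0.4741, -0.135, 0.1645]
tool_rot: [0.707, 0.707, -0.023, -0.023]
ft_force: [-0.0, -0.3, -1.0]
grip_width: 0.0447
shift [ 0.1151  0.0194 -0.0068] turn [-0.0654  0.0014  0.0394] | at [ 0.4741 -0.135   0.1645] t 7.1833
[375.7536  31.4873] [367.5355  61.8905]
```

View pics/w5.png

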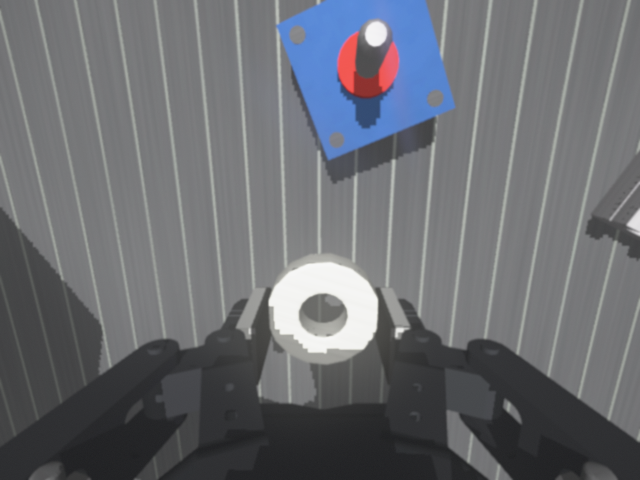

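The wrist view shows the pin's nose at (375,34), its collar at (368,64), and the spacer still held. I'll fix the pin from the nose disc and the collar.

```bash
cat > pin.py <<'E'
from h import *
def pin(im,W,g=(.494,-.02)):
    H=hsv(im);u=proj(W,[*g,.12]).astype(int);v=proj(W,[*g,.06]).astype(int)
    n=blobs((H[...,2]>200)&(H[...,1]<60),(u[0]-22,max(u[1]-22,0),u[0]+22,u[1]+22),30)[0]
    c=blobs((((H[...,0]<8)|(H[...,0]>172))&(H[...,1]>140)),(max(v[0]-60,0),max(v[1]-60,0),v[0]+60,v[1]+60))[0]
    hc=cv2.convexHull(c); print("nose px",cen(n),"area",cv2.contourArea(n),onz(W,cen(n),.12),"collar",cen(hc),onz(W,cen(hc),.058))
    return onz(W,cen(n),.12)
E
python3 - <<'E'
from pin import *
W=cam("wrist"); p=pin(viewer.camera("wrist"),W); goal([p[0],p[1]+.015,.17],-.04); print(readout.get_obs()["tool_rot"])
E
```

```text
nose px [375.8097  33.2865] area 388.0 [ 0.494  -0.0206  0.12  ] collar [366.8544  65.8254] [ 0.4937 -0.0217  0.058 ]
shift [ 0.1294  0.0191 -0.0065] turn [-0.0648  0.0015  0.039 ] | at [ 0.4743 -0.135   0.1648] t 7.2833
[ 0.7071  0.7064 -0.023  -0.0228]
```

```bash
python3 -m crank '.015 .004 -.001 -.03 0 .02 1; .025 .004 -.001 -.03 0 .02 1; .025 .004 0 0 0 0 1; .022 .004 0 0 0 0 1; .014 .002 0 0 0 0 1; .007 .001 0 0 0 0 1; 0 0 0 0 0 0 1;0 0 0 0 0 0 1;0 0 0 0 0 0 1'; python3 - <<'E'
from h import *
goal([.4937,-.022,.15],-.04)
E
```

```text
clock: 8.03
eef_pos: [0.498, -0.0239, 0.1663]
tool_rot: [0.721, 0.693, -0.001, 0.001]
ft_force: [0.3, 0.1, -0.0]
grip_width: 0.0448
shift [ 0.0018 -0.0043  0.0163] turn [-0.0006  0.0026  0.0017] | at [ 0.498  -0.0239  0.1663] t 8.0333
```

```bash
python3 -m crank '.001 -.002 .004 0 .002 0 1; .0008 -.0018 .004 0 0 0 1; 0 0 .003 0 0 0 1; 0 0 0 0 0 0 1;0 0 0 0 0 0 1'; python3 - <<'E'
from pin import *
goal([.4937,-.022,.15],-.04)
W=cam("wrist"); im=viewer.camera("wrist"); cv2.imwrite("pics/w6.png",im[230:430,180:470,::-1].repeat(2,0).repeat(2,1)); print(proj(W,[.494,-.021,.12]))
E
```

```text
clock: 8.45
eef_pos: [0.493, -0.025, 0.1537]
tool_rot: [0.722, 0.692, -0.001, -0.0]
ft_force: [-0.3, 0.0, -0.3]
grip_width: 0.0451
shift [0.003  0.0006 0.0037] turn [-0.0017  0.0012 -0.0031] | at [ 0.493  -0.025   0.1537] t 8.45
[324.5119 281.6061]
```

View pics/w6.png

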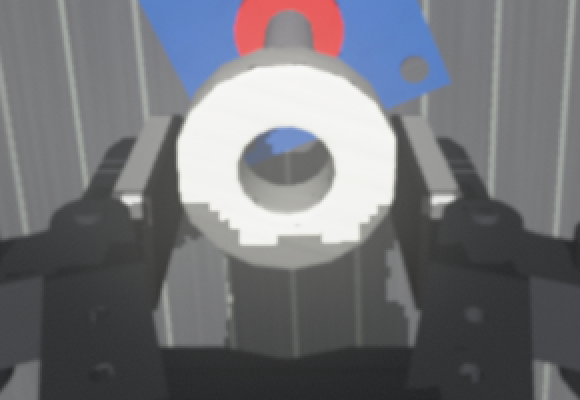

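The post is visible just beyond the ring, consistent with a 3 mm offset in tool x. I'll correct that before engaging.

```bash
python3 -m crank '.002 .0005 .003 0 0 0 1; .0015 0 .002 0 0 0 1; .0005 0 0 0 0 0 1; 0 0 0 0 0 0 1; 0 0 0 0 0 0 1'; python3 - <<'E'
from pin import *
goal([.4937,-.022,.143],-.04)
E
python3 -m crank '0 0 0 0 0 0 1; 0 0 0 0 0 0 1'; python3 - <<'E'
from pin import *
goal([.4937,-.022,.143],-.04)
E
```

```text
clock: 8.92
eef_pos: [0.494, -0.0209, 0.1482]
tool_rot: [0.722, 0.692, -0.001, -0.0]
ft_force: [-0.1, 0.3, -0.5]
grip_width: 0.0453
shift [-0.0012 -0.0002  0.0052] turn [-0.0016  0.0013 -0.0035] | at [ 0.494  -0.0209  0.1482] t 8.9167
clock: 9.08
eef_pos: [0.4941, -0.0207, 0.1483]
tool_rot: [0.722, 0.692, -0.001, -0.0]
ft_force: [0.7, -0.8, -0.9]
grip_width: 0.0447
shift [-0.0013 -0.0003  0.0053] turn [-0.0013  0.0012 -0.0032] | at [ 0.4941 -0.0207  0.1483] t 9.0833
```

```bash
python3 -m crank '-.001 -.0003 .003 0 0 0 1; 0 0 .004 0 0 0 1; 0 0 .004 0 0 0 1; 0 0 .004 0 0 0 1; 0 0 .003 0 0 0 1; 0 0 0 0 0 0 1'; python3 - <<'E'
from pin import *
goal([.4937,-.022,.0805],-.04)
E
```

```text
clock: 9.58
eef_pos: [0.4937, -0.0219, 0.1285]
tool_rot: [0.722, 0.692, -0.001, 0.0]
ft_force: [-0.0, 0.4, -0.6]
grip_width: 0.0447
shift [-0.0001  0.0001  0.048 ] turn [-0.001   0.0013 -0.0032] | at [ 0.4937 -0.0219  0.1285] t 9.5833
```

Threaded, with no contact force. I'll keep lowering.

```bash
python3 -m crank '0 0 .006 0 0 0 1; 0 0 .007 0 0 0 1; 0 0 .007 0 0 0 1; 0 0 .006 0 0 0 1; 0 0 .004 0 0 0 1; 0 0 .002 0 0 0 1; 0 0 0 0 0 0 1; 0 0 0 0 0 0 1'; python3 - <<'E'
from pin import *
goal([.4937,-.022,.0805],-.04)
E
```

```text
clock: 10.25
eef_pos: [0.4928, -0.0219, 0.0917]
tool_rot: [0.722, 0.692, -0.002, -0.001]
ft_force: [0.4, -0.4, -1.1]
grip_width: 0.0452
shift [-0.0001  0.001   0.0112] turn [-0.0037  0.0013 -0.0033] | at [ 0.4928 -0.0219  0.0917] t 10.25
```

```bash
python3 -m crank '0 .001 .004 -.003 0 0 1; 0 0 .003 0 0 0 1; 0 0 .003 0 0 0 1; 0 0 .001 0 0 0 1; 0 0 0 0 0 0 1; 0 0 0 0 0 0 1'; python3 - <<'E'
from pin import *
goal([.4937,-.022,.0805],-.04)
E
```

```text
clock: 10.75
eef_pos: [0.4948, -0.022, 0.0804]
tool_rot: [0.722, 0.692, 0.0, 0.001]
ft_force: [-0.7, 0.5, -0.2]
grip_width: 0.0451
shift [-0.0001 -0.0011 -0.0001] turn [ 0.0019  0.0013 -0.0033] | at [ 0.4948 -0.022   0.0804] t 10.75
```

```bash
python3 -m crank '0 -.001 .001 0 0 0 1; 0 0 .001 0 0 0 1; 0 0 0 0 0 0 1'; python3 -m crank '0 0 0 0 0 0 0.0; 0 0 0 0 0 0 -.5; 0 0 0 0 0 0 -.5; 0 0 0 0 0 0 -.5;0 0 0 0 0 0 -.5; 0 0 0 0 0 0 -.5'; python3 - <<'E'
from pin import *
goal([.4937,-.022,.0805],-.04)
E
```

```text
clock: 11.0
eef_pos: [0.4939, -0.0219, 0.0796]
tool_rot: [0.722, 0.692, 0.001, 0.001]
ft_force: [-0.1, -0.2, 0.1]
grip_width: 0.0447
clock: 11.5
eef_pos: [0.4945, -0.022, 0.08]
tool_rot: [0.722, 0.692, 0.001, 0.002]
ft_force: [-0.3, 0.6, -0.5]
grip_width: 0.0643
shift [-0.0001 -0.0008 -0.0005] turn [ 0.0045  0.0013 -0.0032] | at [ 0.4945 -0.022   0.08  ] t 11.5
```

```bash
python3 -m crank '0 -.0005 -.008 -.004 0 0 -.5; 0 0 -.016 0 0 0 -.6; 0 0 -.02 0 0 0 -.8; 0 0 -.025 0 0 0 -1; 0 0 -.025 0 0 0 -1; -.01 .002 -.01 0 0 0 -1; -.025 .006 0 0 0 0 -1; -.036 .009 0 0 0 0 -1; -.036 .009 0 0 0 0 -1; -.036 .009 0 0 0 0 -1;-.036 .009 0 0 0 0 -1;-.036 .009 0 0 0 0 -1;-.03 .009 0 0 0 0 -1; -.02 .006 0 0 0 0 -1; -.01 .002 0 0 0 0 -1; 0 0 0 0 0 0 -1; 0 0 0 0 0 0 -1'; python3 - <<'E'
from ring import *
p=find("bush",[.551,-.315,.008],.012,70); goal([p[0],p[1],.07],-.04)
E
```

```text
clock: 12.92
eef_pos: [0.5533, -0.3122, 0.1998]
tool_rot: [0.721, 0.693, 0.004, 0.008]
ft_force: [0.3, -0.1, -0.3]
grip_width: 0.0854
bush px [318.5703 221.7314] pos [ 0.5528 -0.3141  0.012 ] circle diam 0.03416893203772418
shift [-0.0015 -0.0026  0.1298] turn [0.0175 0.0049 0.002 ] | at [ 0.5532 -0.312   0.1998] t 12.9667
```

```bash
python3 -m crank '0 -.001 .015 .006 .002 0 -1; 0 -.001 .025 .006 .002 0 -1; 0 0 .03 .005 0 0 -1; 0 0 .03 0 0 0 -1; 0 0 .015 0 0 0 -1; 0 0 .008 0 0 0 -1; 0 0 0 0 0 0 -1; 0 0 0 0 0 0 -1; 0 0 0 0 0 0 -1'; python3 - <<'E'
from ring import *
p=find("bush",[.5525,-.3141,.008],.012,70); goal([p[0],p[1],.021],-.04)
E
```

```text
clock: 13.72
eef_pos: [0.5542, -0.3015, 0.0797]
tool_rot: [0.716, 0.698, 0.002, 0.003]
ft_force: [0.3, -0.2, 0.1]
grip_width: 0.0853
bush px [319.6142 283.7696] pos [ 0.5525 -0.3131  0.012 ] circle diam 0.03552111875834406
shift [-0.0113 -0.0023  0.0592] turn [0.0074 0.002  0.0149] | at [ 0.5546 -0.3017  0.0802] t 13.7667
```

```bash
python3 -m crank '-.004 -.001 .012 .004 .001 .006 -1; -.004 -.001 .014 .003 .001 .005 -1; -.002 0 .01 0 0 0 -1; -.001 0 .006 0 0 0 -1; 0 0 .002 0 0 0 -1; 0 0 0 0 0 0 -1; 0 0 0 0 0 0 -1'; python3 - <<'E'
from ring import *
goal([.5526,-.3136,.021],-.04)
E
```

```text
clock: 14.35
eef_pos: [0.5542, -0.316, 0.0349]
tool_rot: [0.721, 0.693, 0.001, 0.003]
ft_force: [-0.7, 0.9, 0.2]
grip_width: 0.0855
shift [ 0.0023 -0.0018  0.0139] turn [0.0055 0.0029 0.0014] | at [ 0.5542 -0.316   0.0349] t 14.35
```

```bash
python3 -m crank '.0012 -.001 .005 .003 .001 0 -1; .0008 -.0005 .005 .002 0 0 -1; 0 0 .002 0 0 0 -1; 0 0 0 0 0 0 -1; 0 0 0 0 0 0 -1'; python3 - <<'E'
from ring import *
goal([.5526,-.3136,.021],-.04)
E
```

```text
clock: 14.77
eef_pos: [0.5531, -0.3137, 0.0222]
tool_rot: [0.721, 0.693, -0.0, 0.001]
ft_force: [-0.1, 0.0, -0.5]
grip_width: 0.0856
shift [ 0.0001 -0.0005  0.0012] turn [0.0007 0.002  0.0017] | at [ 0.5531 -0.3137  0.0222] t 14.7667
```

```bash
python3 -m crank '0 -.0005 .001 0 .002 0 -1; 0 0 0 0 0 0 0; 0 0 0 0 0 0 1; 0 0 0 0 0 0 1; 0 0 0 0 0 0 1; 0 0 0 0 0 0 1; 0 0 0 0 0 0 1; 0 0 0 0 0 0 1; 0 0 0 0 0 0 1; 0 0 0 0 0 0 1;0 0 0 0 0 0 1; 0 0 0 0 0 0 1'
```

```text
clock: 15.77
eef_pos: [0.5534, -0.314, 0.0226]
tool_rot: [0.72, 0.693, 0.001, 0.001]
ft_force: [0.0, -0.2, 0.1]
grip_width: 0.0309
```

```bash
python3 -m crank '0 0 0 0 0 0 1; 0 0 -.008 0 0 0 1; 0 0 -.02 0 0 0 1; 0 0 -.03 0 0 0 1; 0 0 -.035 0 0 0 1;0 0 -.03 0 0 0 1; 0 0 -.02 0 0 0 1; 0 0 -.01 0 0 0 1; 0 0 0 0 0 0 1; 0 0 0 0 0 0 1;0 0 0 0 0 0 1'; python3 - <<'E'
from h import *
goal([.494,-.12,.20],-.04)
o=readout.get_obs();W=cam("wrist"); im=viewer.camera("wrist"); cv2.imwrite("pics/w7.png",im[215:415,190:460,::-1].repeat(2,0).repeat(2,1))
print(o["grip_width"],[np.round(proj(W,o["eef_pos"]+R.from_quat(o["tool_rot"]).apply([0,0,z])),1) for z in(0,.005,.02)])
E
```

```text
clock: 16.68
eef_pos: [0.5513, -0.3128, 0.1844]
tool_rot: [0.72, 0.694, 0.0, -0.0]
ft_force: [0.1, -1.0, -0.0]
grip_width: 0.031
shift [ 0.1905 -0.0646 -0.0154] turn [-0.0003 -0.0007  0.0019] | at [ 0.5513 -0.3128  0.1844] t 16.6833
0.031020937734197104 [array([322.8, 323.7]), array([322.7, 317.6]), array([322.7, 301.6])]
```

View pics/w7.png

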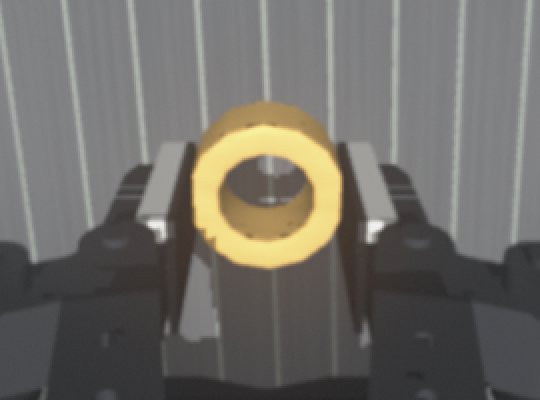

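The bush is held level, centred at about (323.5,313.5), with the same 1 mm offset as the spacer. Next I return to the viewing position by the pin.

```bash
python3 -m crank '.015 -.006 -.003 0 0 0 1; .03 -.011 -.003 0 0 0 1; .035 -.013 -.003 0 0 0 1; .035 -.013 0 0 0 0 1; .03 -.011 0 0 0 0 1; .018 -.008 0 0 0 0 1; .008 -.003 0 0 0 0 1; 0 0 0 0 0 0 1; 0 0 0 0 0 0 1; 0 0 0 0 0 0 1'; python3 - <<'E'
from pin import *
goal([.4937,-.022,.175],-.04)
W=cam("wrist"); im=viewer.camera("wrist"); cv2.imwrite("pics/w8.png",im[:,:,::-1]); print(proj(W,[.494,-.021,.12]),proj(W,[.494,-.021,.074]))
H=hsv(im);u=proj(W,[.494,-.021,.12]).astype(int);n=blobs((H[...,2]>190)&(H[...,1]<60),(u[0]-20,max(u[1]-20,0),u[0]+20,u[1]+15),30)
for k in n: print(cen(k),cv2.contourArea(k),onz(W,cen(k),.12))
E
```

```text
clock: 17.57
eef_pos: [0.4831, -0.1328, 0.179]
tool_rot: [0.722, 0.692, -0.006, -0.012]
ft_force: [-0.2, 0.5, -0.5]
grip_width: 0.0312
shift [0.1111 0.006  0.0046] turn [-0.025  -0.0074 -0.0021] | at [ 0.4831 -0.1328  0.179 ] t 17.5667
[338.6562  49.9898] [337.1521  69.6573]
[337.3546  43.3435] 934.0 [ 0.4935 -0.0182  0.12  ]
```

View pics/w8.png

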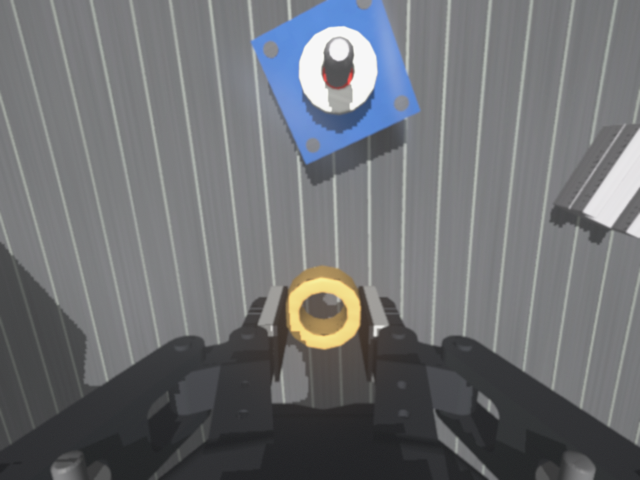

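The spacer sits flat, centred at (338,70), with the red collar showing just under its bore. The nose is at (339,49). Both match the predictions, so the spacer is home and the pin has not moved.

```bash
python3 -m crank '.015 .001 0 -.012 -.004 0 1; .025 .001 0 -.012 -.003 0 1; .025 .002 0 0 0 0 1; .022 .001 0 0 0 0 1; .014 .001 0 0 0 0 1; .006 0 0 0 0 0 1; 0 0 0 0 0 0 1; 0 0 0 0 0 0 1; 0 0 0 0 0 0 1'; python3 - <<'E'
from h import *
goal([.4937,-.022,.155],-.04)
E
```

```text
clock: 18.37
eef_pos: [0.5011, -0.0342, 0.1772]
tool_rot: [0.728, 0.685, -0.0, 0.002]
ft_force: [-0.6, -0.4, 0.2]
grip_width: 0.0311
shift [ 0.0118 -0.0082  0.0222] turn [ 0.0031  0.0039 -0.0209] | at [ 0.5011 -0.0342  0.1772] t 18.3667
```

```bash
python3 -m crank '.005 -.0035 .004 .002 .002 -.01 1; .004 -.003 .006 .001 .002 -.01 1; .002 -.0015 .005 0 0 0 1; 0 0 .002 0 0 0 1; 0 0 0 0 0 0 1; 0 0 0 0 0 0 1; 0 0 0 0 0 0 1'; python3 - <<'E'
from h import *
goal([.4937,-.022,.15],-.04)
E
```

```text
clock: 18.95
eef_pos: [0.4918, -0.0251, 0.1574]
tool_rot: [0.723, 0.691, -0.001, -0.001]
ft_force: [-0.2, -0.0, -0.3]
grip_width: 0.0311
shift [0.0032 0.0017 0.0074] turn [-0.0023  0.0003 -0.0043] | at [ 0.4918 -0.0251  0.1574] t 18.95
```

```bash
python3 -m crank '.002 .001 .002 -.002 0 0 1; .0015 .0005 .003 0 0 -.003 1; 0 0 .0015 0 0 0 1; 0 0 0 0 0 0 1; 0 0 0 0 0 0 1; 0 0 0 0 0 0 1'; python3 - <<'E'
from h import *
goal([.4937,-.022,.10],-.04)
E
```

```text
clock: 19.45
eef_pos: [0.4944, -0.0213, 0.1508]
tool_rot: [0.721, 0.693, 0.0, 0.001]
ft_force: [-0.4, 0.2, -0.3]
grip_width: 0.0307
shift [-0.0007 -0.0007  0.0508] turn [ 0.0014  0.0004 -0.0006] | at [ 0.4944 -0.0213  0.1508] t 19.45
```

Within 1 mm. Lowering slowly over the nose (bush bottom about 8 mm above it).

```bash
python3 -m crank '-.0007 -.0007 .004 -.001 0 0 1; 0 0 .005 0 0 0 1; 0 0 .005 0 0 0 1; 0 0 .004 0 0 0 1; 0 0 .004 0 0 0 1; 0 0 .002 0 0 0 1; 0 0 0 0 0 0 1;0 0 0 0 0 0 1'; python3 - <<'E'
from h import *
goal([.4937,-.022,.098],-.04)
E
```

```text
clock: 20.12
eef_pos: [0.4932, -0.0222, 0.1236]
tool_rot: [0.721, 0.692, 0.0, 0.001]
ft_force: [-0.7, 0.6, -0.1]
grip_width: 0.0309
shift [0.0002 0.0005 0.0256] turn [ 0.0013  0.0004 -0.001 ] | at [ 0.4932 -0.0222  0.1236] t 20.1167
```

```bash
python3 -m crank '0 .0005 .005 0 0 0 1; 0 0 .006 0 0 0 1; 0 0 .005 0 0 0 1; 0 0 .003 0 0 0 1; 0 0 .002 0 0 0 1; 0 0 0 0 0 0 1;0 0 0 0 0 0 1'; python3 - <<'E'
from h import *
goal([.4937,-.022,.098],-.04)
E
```

```text
clock: 20.7
eef_pos: [0.494, -0.0222, 0.1003]
tool_rot: [0.721, 0.693, 0.0, 0.001]
ft_force: [0.8, -0.0, -0.7]
grip_width: 0.0311
shift [ 0.0002 -0.0003  0.0023] turn [ 0.0015  0.0004 -0.0009] | at [ 0.494  -0.0222  0.1003] t 20.7
```

```bash
python3 -m crank '0 -.0003 .0015 0 0 0 1; 0 0 .001 0 0 0 1; 0 0 .001 0 0 0 1; 0 0 0 0 0 0 1'; python3 -m crank '0 0 .001 0 0 0 1; 0 0 0 0 0 0 1'
```

```text
clock: 21.03
eef_pos: [0.494, -0.0222, 0.0969]
tool_rot: [0.721, 0.692, 0.001, 0.001]
ft_force: [0.1, -0.0, -0.9]
grip_width: 0.031
clock: 21.2
eef_pos: [0.4944, -0.0222, 0.0968]
tool_rot: [0.721, 0.692, 0.001, 0.001]
ft_force: [-0.3, 0.1, -0.6]
grip_width: 0.0309
```

Expected home height is 0.0966. Release, rise about 14 mm with the jaws just wider than the bush, and check.

```bash
python3 -m crank '0 0 0 0 0 0 -.2; 0 0 0 0 0 0 -.4; 0 0 0 0 0 0 -.4; 0 0 0 0 0 0 -.4; 0 0 -.004 0 0 0 -.4; 0 0 -.006 0 0 0 -.4; 0 0 -.004 0 0 0 -.4; 0 0 -.001 0 0 0 -.4; 0 0 0 0 0 0 -.4; 0 0 0 0 0 0 -.4'; python3 - <<'E'
from h import *
goal([.4937,-.021,.1105],-.04)
im=viewer.camera("wrist"); cv2.imwrite("pics/w9.png",im[:,:,::-1])
W=cam("wrist");print([proj(W,[.494,-.021,z]) for z in (.12,.09,.074,.06)])
E
```

```text
clock: 22.03
eef_pos: [0.4953, -0.0222, 0.1142]
tool_rot: [0.721, 0.692, 0.002, 0.002]
ft_force: [-0.6, -0.5, -1.0]
grip_width: 0.0595
shift [ 0.0012 -0.0016  0.0037] turn [ 0.0061  0.0004 -0.0009] | at [ 0.4953 -0.0222  0.1142] t 22.0333
[array([319.4646, 328.5685]), array([319.6137, 295.2672]), array([319.6732, 281.921 ]), array([319.7173, 272.0007])]
```

View pics/w9.png

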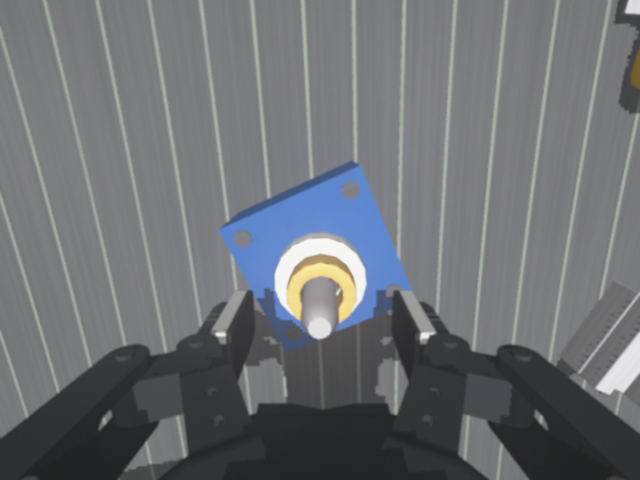

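The bush is flat on the spacer, with its top centred at about (321,293) against a prediction of (320,295). The nose is at (319.5,328), as predicted. Now I grip the bare post.

```bash
python3 -m crank '.0007 -.001 .0015 .004 0 0 -.4; .0005 -.0006 .0015 .002 0 0 -.4; 0 0 .0005 0 0 0 -.4; 0 0 0 0 0 0 -.4; 0 0 0 0 0 0 -.4'; python3 - <<'E'
from h import *
goal([.4940,-.021,.1105],-.04)
E
```

```text
clock: 22.5
eef_pos: [0.4929, -0.0208, 0.1096]
tool_rot: [0.721, 0.693, -0.001, -0.001]
ft_force: [0.0, -0.4, 0.8]
grip_width: 0.0601
shift [-0.0002  0.0011 -0.0009] turn [-0.0021  0.0004 -0.0009] | at [ 0.4929 -0.0208  0.1096] t 22.5
```

```bash
python3 -m crank '0 .0008 -.001 -.002 0 0 -.4; 0 0 0 0 0 0 .3; 0 0 0 0 0 0 1; 0 0 0 0 0 0 1; 0 0 0 0 0 0 1; 0 0 0 0 0 0 1; 0 0 0 0 0 0 1; 0 0 0 0 0 0 1; 0 0 0 0 0 0 1; 0 0 0 0 0 0 1; 0 0 0 0 0 0 1'; python3 - <<'E'
from h import *
goal([.4940,-.021,.1105],-.04)
E
```

```text
clock: 23.42
eef_pos: [0.4941, -0.0208, 0.1106]
tool_rot: [0.721, 0.692, 0.0, 0.0]
ft_force: [0.9, -0.4, -0.1]
grip_width: 0.0142
shift [-0.0002 -0.0001  0.0001] turn [ 0.0005  0.0004 -0.0009] | at [ 0.4941 -0.0208  0.1106] t 23.4167
```

```bash
python3 -m crank '0 0 -.003 0 0 0 1; 0 0 -.006 0 0 0 1; 0 0 -.008 0 0 0 1; 0 0 -.01 0 0 0 1; 0 0 -.01 0 0 0 1; 0 0 -.01 0 0 0 1'; python3 - <<'E'
from h import *
goal([.4940,-.021,.25],-.04)
E
```

```text
clock: 23.92
eef_pos: [0.4924, -0.0208, 0.1572]
tool_rot: [0.721, 0.692, -0.002, -0.002]
ft_force: [0.1, -0.3, -4.5]
grip_width: 0.0135
shift [-0.0002  0.0011 -0.0928] turn [-0.0059  0.0004 -0.0009] | at [ 0.4924 -0.0208  0.1572] t 23.9167
```

```bash
python3 -m crank '0 0 -.015 -.003 0 0 1; 0 0 -.02 -.003 0 0 1; 0 0 -.025 0 0 0 1; 0 0 -.025 0 0 0 1; 0 0 -.02 0 0 0 1; 0 0 -.01 0 0 0 1; 0 0 -.004 0 0 0 1; 0 0 0 0 0 0 1; 0 0 0 0 0 0 1; 0 0 0 -.03 0 0 1; 0 0 0 -.06 0 0 1; 0 0 0 -.08 0 0 1; 0 0 0 -.08 0 0 1;  0 0 0 -.08 0 0 1; 0 0 0 -.08 0 0 1'; python3 - <<'E'
from h import *
o=readout.get_obs(); z=R.from_quat(o["tool_rot"]).apply([0,0,1]); print("tilt",np.degrees(np.arccos(-z[2])),z,o["joint_pos"],o["grip_width"])
E
```

```text
clock: 25.17
eef_pos: [0.4857, -0.0205, 0.2773]
tool_rot: [0.707, 0.679, 0.138, 0.144]
ft_force: [-0.3, -0.6, -3.0]
grip_width: 0.0137
tilt 22.995179467634614 [ 0.3903 -0.0164 -0.9205] [-0.0422 -0.0904 -0.3629  0.8969  0.0001  1.5695] 0.013678004313260826
```

```bash
python3 -m crank '0 0 0 -.08 0 0 1; 0 0 0 -.08 0 0 1; 0 0 0 -.07 0 0 1; 0 0 0 -.05 0 0 1; 0 0 0 -.03 0 0 1; 0 0 0 0 0 0 1; 0 0 0 0 0 0 1; 0 0 0 0 0 0 1; 0 0 0 0 0 0 1'; cat > fin.py <<'E'
from h import *
o=readout.get_obs(); z=R.from_quat(o["tool_rot"]).apply([0,0,1]); print("tilt",np.degrees(np.arccos(-z[2])),o["eef_pos"],"foot if no slip",o["eef_pos"]+.1005*z,o["grip_width"],"vel",np.abs(o["joint_vel"]).max(),o["ft_force"])
E
python3 fin.py
```

```text
clock: 25.92
eef_pos: [0.4665, -0.0197, 0.2554]
tool_rot: [0.679, 0.652, 0.232, 0.243]
ft_force: [-0.4, -0.2, -2.9]
grip_width: 0.0136
tilt 39.26089287695378 [ 0.4665 -0.0197  0.2554] foot if no slip [ 0.53   -0.0223  0.1776] 0.013647176947552879 vel 0.015622554391830353 [-0.4003 -0.2226 -2.8757]
```

```bash
python3 -m crank '0 0 0 -.03 0 0 1; 0 0 0 -.05 0 0 1; 0 0 0 -.025 0 0 1; 0 0 0 0 0 0 1; 0 0 0 0 0 0 1; 0 0 0 0 0 0 1; 0 0 0 0 0 0 1'; python3 fin.py
```

```text
clock: 26.5
eef_pos: [0.4704, -0.0199, 0.2572]
tool_rot: [0.666, 0.639, 0.266, 0.278]
ft_force: [0.5, -0.4, -3.4]
grip_width: 0.0137
tilt 45.24700400389735 [ 0.4704 -0.0199  0.2572] foot if no slip [ 0.5417 -0.0228  0.1864] 0.013659752385716257 vel 0.02147402623197983 [ 0.5454 -0.4495 -3.4237]
```

Now I settle and check in the pictures. I'll put the scene crop and the wrist view side by side and mark the predicted axis points on the scene crop.

```bash
python3 -m crank '0 0 0 0 0 0 1; 0 0 0 0 0 0 1; 0 0 0 0 0 0 1; 0 0 0 0 0 0 1'; python3 fin.py; python3 - <<'E'
from h import *
o=readout.get_obs(); z=R.from_quat(o["tool_rot"]).apply([0,0,1]); P=lambda d:o["eef_pos"]+d*z
S=cam("scene"); s=viewer.camera("scene"); w=viewer.camera("wrist"); t=viewer.camera("top")
u=proj(S,P(.05)).astype(int); x,y=u[0]-50,u[1]-50
c=cv2.resize(s[y:y+100,x:x+100],(400,400),interpolation=cv2.INTER_CUBIC)
W=cam("wrist"); 
for n,d in dict(foot=.1005,org=.0605,collartop=.0505,spacertop=.0365,bushtop=.0205).items():
    a=proj(S,P(d)); print(n,"scene crop",(a-[x,y])*4,"wrist",proj(W,P(d)))
    cv2.circle(c,tuple(int(v) for v in (a-[x,y])*4),2,(0,255,0),-1)
cv2.imwrite("pics/f.png",np.hstack([c,cv2.resize(w[200:450,195:445],(400,400))])[:,:,::-1])
# bystanders: compare top and scene pictures with those at the start
for n,im,bx in(("top",t,dict(tape=(225,175,265,215),vblock=(298,175,342,215),cup=(448,285,490,322),stand=(262,250,318,304))),("scene",s,dict(tape=(280,330,345,385),vblock=(240,250,285,305),cup=(265,92,310,135)))):
    im0=cv2.imread(f"pics/{n}0.png")[:,:,::-1]
    for k,(a,b,e,f) in bx.items(): print(n,k,"mean abs diff",np.abs(im[b:f,a:e].astype(int)-im0[b:f,a:e]).mean())
E
```

```text
clock: 26.83
eef_pos: [0.4719, -0.0199, 0.2585]
tool_rot: [0.666, 0.639, 0.266, 0.278]
ft_force: [-0.6, -0.4, -3.6]
grip_width: 0.0139
tilt 45.273914757535415 [ 0.4719 -0.0199  0.2585] foot if no slip [ 0.5432 -0.0228  0.1878] 0.013852803331151204 vel 0.006743018598185599 [-0.5588 -0.3711 -3.5831]
foot scene crop [129.1303 282.4259] wrist [322.9729 248.8433]
org scene crop [185.9065 220.3741] wrist [323.0526 269.8327]
collartop scene crop [200.4532 204.4742] wrist [323.0777 276.4166]
spacertop scene crop [221.0619 181.9474] wrist [323.1173 286.8486]
bushtop scene crop [244.9679 155.8149] wrist [323.1708 300.9258]
top tape mean abs diff 8.255625
top vblock mean abs diff 10.43996212121212
top cup mean abs diff 8.953238953238953
top stand mean abs diff 25.753086419753085
scene tape mean abs diff 1.3773426573426573
scene vblock mean abs diff 1.5644444444444445
scene cup mean abs diff 1.744186046511628
```

View pics/f.png

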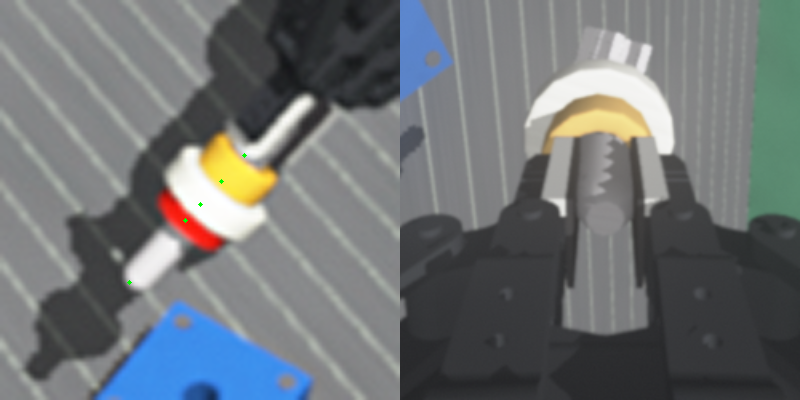

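The left half shows the pin leaning with its nose up. Red collar, white spacer and brass bush are stacked without gaps, and the foot at about (135,283) is clear above the block; the predicted axis points run parallel to it, within 2 scene pixels. The right half (wrist) shows the post squarely between the pads. I'm handing in.

```bash
python3 -m crank '0 0 0 0 0 0 1; 0 0 0 0 0 0 1; 0 0 0 0 0 0 1'; python3 fin.py; python3 -c "
from workcell import order; print(order.job_done())"; python3 fin.py
```

```text
clock: 27.23
eef_pos: [0.4715, -0.0199, 0.2582]
tool_rot: [0.666, 0.639, 0.266, 0.278]
ft_force: [0.5, 0.7, -2.7]
grip_width: 0.0134
tilt 45.24887723814809 [ 0.4715 -0.0199  0.2582] foot if no slip [ 0.5428 -0.0228  0.1874] 0.013370594566864012 vel 0.0018051541771672412 [ 0.5151  0.7096 -2.6553]
the job is handed in; nothing more can be done
None
the job is handed in; nothing more can be done
```

The job is done and handed in at 27.2 s of the 72 s allowed. I slipped the spacer over the pin onto the red collar and the bush on top of it. I then gripped the bare post, drew the pin out of the block, and held it leaned over with its nose up.

**Last checks:**
- **Lean and height:** the tool leans 45.2° from upright. The foot is at about z = 0.187 m, well above the block's top at 0.05 m. Both figures assume the pin did not slip in the grip.
- **Rings:** the final picture shows collar, spacer and bush stacked without gaps.
- **Stillness:** the arm was at rest, with the fastest joint at 0.002 rad/s. The force readings I took stayed under 5 N.
- **Bystanders:** in the scene view, the tape, vblock and cup match their starting picture.

**Disagreements and limits:**
- **Top view:** it differed somewhat more from its starting picture around the bystanders. I put this down to changed exposure and did not look into it further.
- **Finger opening:** it read 2–3 mm less than the true diameter on all three grips.
- **Predicted axis:** in the scene view, the predicted pin axis sat about 2 pixels to one side of the real one but parallel to it, which is close to the calibration error.
- **After hand-in:** no state could be read, so the final second is unconfirmed.

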